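# Unlock the vaccine box and hold its lid at 45 degrees

## Robot

A 6-joint arm with a two-finger parallel gripper is mounted at the origin on the work surface. World frame = base frame: x ahead of the robot, y to its left, z up, the work surface at z = 0. Lengths are in m, angles in rad, forces in N, time in s.
With the tool pointing down it reaches from about 0.375 to 0.925 m from the base axis. Payload 5.7 kg.
Tool frame: the origin (TCP) lies between the finger pads; the fingertips stand 8 mm ahead of it and the grasp point (between the pads) lies 11 mm behind it; z points along the fingers, y is the line along which they close (so a half turn about z gives the same grasp; the last joint's range is limited). The gripper opens to 88 mm and grips with 3 to 60 N. Pads are 20 mm wide; open, the fingers measure 115 mm over their backs; the gripper's body (75 mm by 178 mm) begins 61 mm behind the grasp point.
Start: joints at [1.062, 0.359, 1.51, -0, 1.272, -0.115], TCP at [0.23, 0.554, 0.231] pointing down, gripper open.
Joint ranges: [-2.97, 2.97], [-1.01, 2.36], [0.21, 2.38], [-0.96, 4.11], [0.2, 2.71], [-2.98, 2.98]. Speed limits (rad/s): [2.39, 2.39, 3.14, 3.14, 3.14, 3.14].

## Interface

Orientations are given as a unit quaternion [x, y, z, w].
In Python, from bench import env, eyes gives the robot as it stands.
- The arm moves only by the tool send_rows, never from a script. Its argument "commands" is one flat list of numbers, 5 for each row, row after row: the opening, from -1 (shut) to 1 (fully open), then the shift along the tool's x, y, z in units of 30 mm (1.0 is 30 mm), then the turn about the tool's z in units of 6 degrees (1.0 is 6 degrees). In form: [hand, tx, ty, tz, twist, hand, tx, ty, tz, twist, ...]. A call has 1 to 20 rows; each row is the pose to reach, as a shift and turn from the pose commanded when the call began, along the tool's axes at that moment; what a row does not reach only later rows make up. A row lasts 1/12 s, in which the tool goes at most 41.7 mm and 7.16 degrees, less where a joint would pass 70% of its speed; a pose out of reach is approached as far as the arm can. A call with a gripper value outside its range is refused whole. The fingers move at their own pace and stop on an object; "grip_force" is the grip in N (left out, the last holds). Time passes only in rows, so rows that repeat a pose let the fingers close. It gives the time, the measured TCP pose, the force, the opening and the grip force at its end, in the units of the state.
- env.read_state(): the state, without advancing time (a new reading comes with each control period).
- eyes.grab_frame(name): name is "scene" or "top"; returns a dict with "color" (420x560x3 uint8, red, green, blue), "K" (3x3 intrinsics, pixels), "k1" (the pictures are not rectified: a ray, as slopes to the right and down, at radius r is drawn at 1 + k1 r^2 times it, then the intrinsics apply), "rvec" (rotation vector, rad) and "tvec" (3), from world to camera coordinates, as OpenCV has them. Camera axes: x right, y down, z forward; pixel columns grow to the right and rows downward; lengths in m; the calibration is good to about 2 mm. A picture is of the moment at which its call begins. There is no depth.
- env.job_done(): hands the job in; it is judged then, once.
The state is a dict: "time_s": time; "joint_positions": joint angles; "qvel": joint speeds; "tau": joint torques, N m; "ee_pos": TCP position; "tool_rot": TCP orientation; "ft_force": force on the tool from outside, world axes, zero at the start; "torque": the same for the moment, N m; "grip_width": finger opening in m; "grasp_force": force on a finger pad.
Only numpy, scipy, OpenCV 4.12 (cv2) and the standard library are available. Lean on these libraries where they do the work, as an engineer would, in place of code of your own. Each camera call takes 0.05 s, during which the arm holds its last target. There are 200 camera calls.

## Task

Unlock the white vaccine box: turn its black-handled lock knob counter-clockwise until it comes free, lift it out and set it down (do not drop it) in the open steel tray while the lid is still shut. Then raise the lid, which falls shut by itself, until it stands open at 45 degrees, and finish while still holding it there with the gripper fingers, so that the nurse can reach the vials. Leave the cartons, bottles, jars and cup where they are.

Things in the scene. Friction and masses are not known exactly. Their poses are not given: they have to be found in the camera images.
- vaccine_box: white plastic box fixed to the table, 210 (x) x 280 (y) x 105 mm high, shut by a flat lid. Origin under its centre on the table; its x points from the front (lock and grip tab) to the hinged rear. On the front, at its y = +75, a fixed steel bracket (64 x 64, 6 thick, top at z = 110) has a slot 36 (along box x) x 14 mm, under which the knob's crossbar is caught.
- lock_seat (a point): on the box: the lock's axis at the top of the lid's steel ear, box frame (-145, 75, 117) mm, axes as the box's; the seated knob's origin is here. The knob is locked when turned 0.9 to 1.3 rad clockwise (from above) from the box's x; counter-clockwise it stops about 4 degrees past parallel to box x. Within 6 degrees of parallel it lifts straight out, free after 25 mm.
- hinge_line (a point): on the box: middle of the lid's hinge axis, box frame (109, 0, 111) mm; the hinge axis runs along the box's y.
- lid_hinge (a joint): opening angle of the lid, 0 shut (level), growing as the front rises, stop at 1.4 rad (80 degrees); 45 degrees is 0.785. Gravity (and slight damping) acts on it (lid about 0.4 kg, centre of mass about 115 mm from the hinge): it falls shut from any angle.
- lid: flat white lid 216 x 280 x 12 mm (z -6 to 6); origin mid-hinge, x in the lid, away from its front (the box's x when shut), z normal to it, up when shut. At its front edge, lid x = -214, a steel ear round the lock (to x = -286, y 43 to 107, z 0 to 6, with a 35.5 mm square hole) and a grey grip tab. The locked knob keeps it shut.
- lid_grip (a point): on the lid: where to take the grip tab, lid frame (-259, -60, 0) mm, axes as the lid's. The tab is a flat tongue 24 mm wide (lid y), 12 mm thick, standing 63 mm out from the lid's front edge to lid x = -277, with no fixed part beneath it (a carton may lie on the table there). Pinched across its width it can pivot between the pads as the lid swings, so the gripper may stay vertical.
- lock_knob: loose bayonet lock knob, 0.13 kg. Origin on its axis, at the underside of its steel disc (52 mm across, 6 thick). On the disc a black grip bar 46 long (its x) x 14 wide (its y), z 6 to 40 mm. Below: a boss 34 mm across to z = -5.5, a 10 mm stem and, z -20.5 to -14.5, a crossbar 30 x 8 mm parallel to the grip bar.
- tray: open steel tray fixed to the table, 160 (x) x 120 (y) x 30 mm high, walls and floor 4 mm; origin under its centre. The knob may stand or topple over in it.
- carton_a: white medicine carton with a red end band, 55 x 130 x 45 mm high, origin under its centre, long side along its y; a bystander
- carton_b: white medicine carton with a red end band, 55 x 130 x 45 mm high, origin under its centre, long side along its y; a bystander
- carton_c: white medicine carton with a red end band, 55 x 130 x 45 mm high, origin under its centre, long side along its y; a bystander
- pill_bottle: small white jar, 44 mm across, 72 mm high, origin under its centre; a bystander in front of the box
- amber_bottle: amber glass bottle, 54 mm across, 120 mm high, origin under its centre; a bystander
- jar: glass jar, 64 mm across, 90 mm high, origin under its centre; a bystander
- steel_cup: steel cup, 68 mm across, 70 mm high, origin under its centre; a bystander
Mind the look-alikes: they are no part of the job. Leave any pink or red look-alike of the lock_knob alone.

How it is judged:
On the way, in this order (a step that is already met when the one before it is completed fails the run):
1. the lock knob, still in its seat, is turned until it comes free (angle between the x axis of lock_knob and the x axis of vaccine_box, either way round below 0.2 rad and distance between lock_knob and lock_seat below 0.012 m), for 0.05 s.
2. the knob is lifted out of the lock, the lid staying shut (z of lock_knob in the frame of lock_seat above 0.03 m and value of joint lid_hinge below 0.1 rad), for 0.1 s.
3. the knob lies in the tray, let go and at rest, the lid still shut (x of lock_knob in the frame of tray between -0.075 and 0.075 m and y of lock_knob in the frame of tray between -0.055 and 0.055 m and z of lock_knob in the frame of tray below 0.05 m and contact force between the fingers and lock_knob below 0.1 N and linear speed of lock_knob below 0.03 m/s and value of joint lid_hinge below 0.1 rad), for 0.2 s.
At the end, for the whole second after the job is handed in: the lid stands still at 45 degrees, give or take 5, held by the gripper's fingers (contact force over 0.5 N) and by nothing else; the knob lies at rest, let go, in the tray (value of joint lid_hinge between 0.698 and 0.873 rad and velocity of joint lid_hinge between -0.05 and 0.05 rad/s and contact force between the fingers and lid above 0.5 N and contact force between each of lid, the fingers and lock_knob below 0.1 N and x of lock_knob in the frame of tray between -0.075 and 0.075 m and y of lock_knob in the frame of tray between -0.055 and 0.055 m and z of lock_knob in the frame of tray below 0.05 m and linear speed of lock_knob below 0.03 m/s); the arm keeps its last pose, push and grip.
It fails at once if a bystander is shifted by more than 30 mm (distance of any of carton_a, carton_b, carton_c, pill_bottle, amber_bottle, jar, steel_cup from where it was at the start of the episode above 0.03 m).
It fails at once if the knob is dropped (it moves faster than 0.9 m/s, free of the fingers) (linear speed of lock_knob above 0.9 m/s and contact force between the fingers and lock_knob below 0.1 N).
It also fails if it takes over 72 s, if anything falls off the work surface, if the arm or the gripper's body presses on something with over 40 N, if the wrist force passes 120 N, or if a joint passes its speed limit or range.

## Working session

There is one attempt and no reset: what is moved stays moved. The work goes in short steps, Python scripts to look and compute and a tool call to move; the robot and the scene stay as the last step left them, time stands still between calls to the robot, and variables do not carry over. Pictures are saved under pics/ and viewed, at most 10 in all, crops included, and the job is handed in when it is done.

Besides the shell and the picture viewer there is one more tool, called after ">>>" as name(argument=value, ...) on one line, values as JSON. send_rows: Moves the arm, as the interface text tells. Its arguments: {"type":"object","properties":{"commands":{"type":"array","items":{"type":"number"}},"grip_force":{"type":"number"}},"required":["commands"]}

```bash
mkdir -p pics
python3 - <<'E'
from bench import env, eyes
import cv2,pickle
s=env.read_state();print(s)
d={}
for n in("scene","top"):
    f=eyes.grab_frame(n);d[n]=f
    cv2.imwrite(f"pics/{n}0.png",cv2.resize(f["color"][:,:,::-1],(800,600),interpolation=cv2.INTER_CUBIC))
    print(n,f["K"],f["k1"],f["rvec"],f["tvec"])
pickle.dump(d,open("f0.pkl","wb"))
E
```

```text
{'time_s': 0.0, 'joint_positions': array([ 1.06190482e+00,  3.59509028e-01,  1.51142592e+00,  2.32754808e-05,
        1.27248576e+00, -1.15128263e-01]), 'qvel': array([-7.25732973e-04, -6.92945682e-05, -1.50500602e-03, -6.00753484e-04,
       -1.73485388e-03, -9.98634836e-04]), 'tau': array([-2.23058290e-03, -5.15346837e+01, -2.70728356e+01,  6.70449575e-02,
        3.49610823e-02, -9.26882490e-05]), 'ee_pos': array([0.22988621, 0.55348776, 0.22980966]), 'tool_rot': array([ 1.95615436e-01,  9.80680257e-01, -8.66486796e-04, -2.91165812e-04]), 'ft_force': array([-0.08804905, -0.83868993,  0.32414756]), 'torque': array([-0.0366804 , -0.0020362 ,  0.04477095]), 'grasp_force': 0.0, 'grip_width': 0.08764861635300979}
scene [[413.23909245   0.         277.90689425]
 [  0.         413.23909245 206.6165321 ]
 [  0.           0.           1.        ]] -0.07709445288831787 [ 1.11421815  2.48922365 -0.91480222] [ 0.3813079  -0.24571022  1.49073329]
top [[466.13665159   0.         275.59492229]
 [  0.         466.13665159 207.9693038 ]
 [  0.           0.           1.        ]] 0.038685880319717106 [ 2.14260103 -2.12604963  0.17971013] [-0.01928449  0.55765775  1.48568098]
```

View pics/scene0.png

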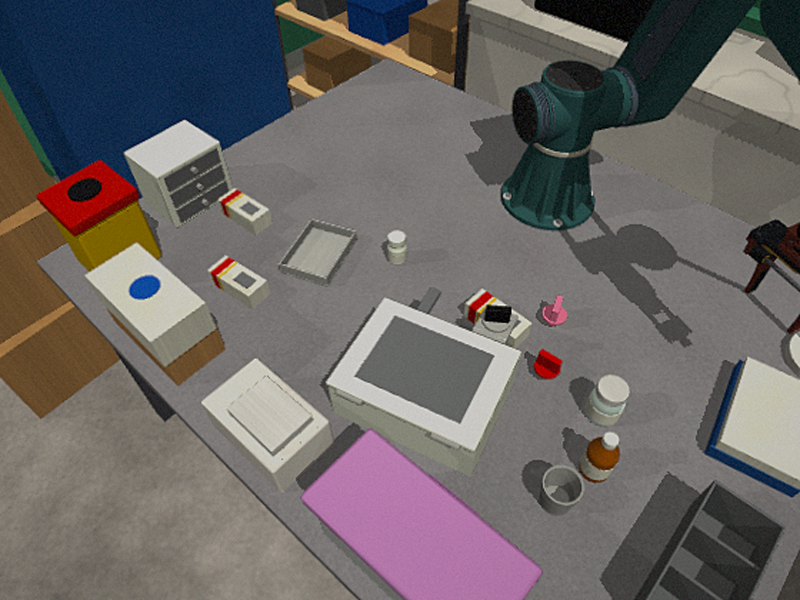

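View pics/top0.png

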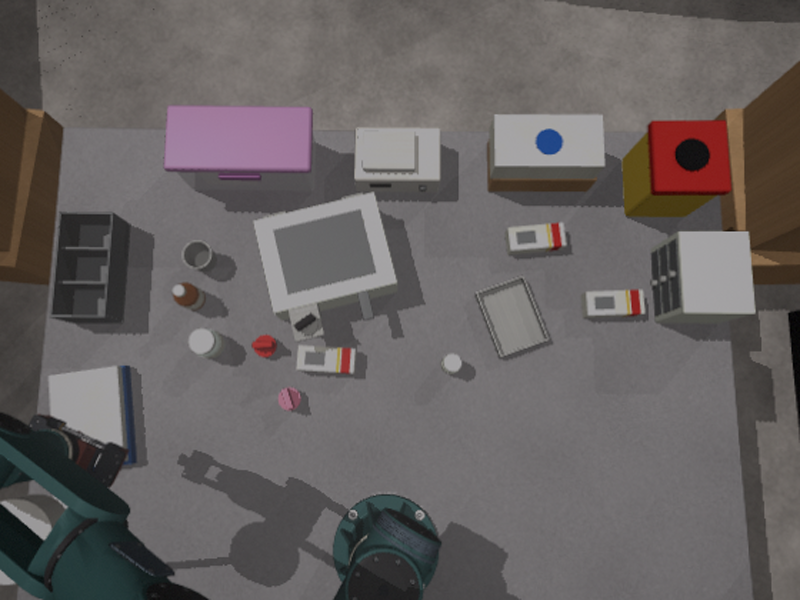

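The top view shows (800x600 px) the box lid with corners near (275,315), (256,219), (376,196) and (396,280). The knob is at (305,322), the tab at (366,304), the tray at (513,317), and a carton at (326,360) in front of the lock. The red and pink look-alikes are at (264,346) and (290,398).

```bash
cat > h.py <<'E'
import cv2,numpy as np,pickle
def proj(f,P):
    return cv2.projectPoints(np.float64(P).reshape(-1,1,3),f["rvec"],f["tvec"],f["K"],np.array([f["k1"],0,0,0]))[0][:,0]
def cast(f,uv,z):
    n=cv2.undistortPoints(np.float64(uv).reshape(-1,1,2),f["K"],np.array([f["k1"],0,0,0]))[:,0]
    R=cv2.Rodrigues(f["rvec"])[0];c=-R.T@f["tvec"].ravel()
    d=np.c_[n,np.ones(len(n))]@R
    return c+d*((z-c[2])/d[:,2])[:,None]
E
python3 - <<'E'
from h import *
d=pickle.load(open("f0.pkl","rb"));f=d["top"];im=f["color"];g=im.min(2)
print("cam",-cv2.Rodrigues(f["rvec"])[0].T@f["tvec"].ravel())
s=0.7
for th in (150,170,185):
    m=np.uint8(g>th)*255;m[:,:170]=0;m[:,290:]=0;m[:130]=0;m[235:]=0
    m=cv2.morphologyEx(m,cv2.MORPH_OPEN,np.ones((3,3)))
    c=max(cv2.findContours(m,0,2)[0],key=cv2.contourArea);h=cv2.convexHull(c)
    p=cv2.approxPolyDP(h,4,True)[:,0];w=cast(f,p,.117)
    print(th,cv2.contourArea(h),p.tolist(),w[:,:2].round(4).tolist(),np.linalg.norm(np.diff(np.r_[w,w[:1]],axis=0),axis=1).round(4))
# knob bar
m=np.uint8(im.max(2)<45)*255;q=np.zeros_like(m);q[215:238,200:228]=m[215:238,200:228]
pts=np.argwhere(q)[:,::-1].astype(np.float64);w=cast(f,pts,.157)[:,:2].astype(np.float32)
r=cv2.minAreaRect(w);print("bar",r,len(pts),cv2.boxPoints(r))
cr=lambda a,x,y,w,h,k:cv2.resize(a[y:y+h,x:x+w,::-1],(w*k,h*k),interpolation=cv2.INTER_CUBIC)
a=cr(im,165,130,220,140,3);cv2.imwrite("pics/crop.png",a)
E
```

```text
cam [ 0.30249153 -0.01498374  1.5578435 ]
150 5679.5 [[261, 136], [276, 197], [191, 217], [178, 155]] [[0.7802, 0.0338], [0.5809, -0.016], [0.5153, 0.2487], [0.7147, 0.2975]] [0.2054 0.2727 0.2053 0.2717]Traceback (most recent call last):
  File "<stdin>", line 8, in <module>
ValueError: max() iterable argument is empty
```

```bash
cat > m.py <<'E'
from h import *
d=pickle.load(open("f0.pkl","rb"));f=d["top"];im=f["color"];g=im.min(2)
for th in (120,130,140,150,160):
    m=np.uint8(g>th)*255;m[:,:170]=0;m[:,290:]=0;m[:130]=0;m[235:]=0
    m=cv2.morphologyEx(m,cv2.MORPH_OPEN,np.ones((3,3)))
    cs=cv2.findContours(m,0,2)[0]
    if not cs: continue
    c=max(cs,key=cv2.contourArea);h=cv2.convexHull(c)
    w=cast(f,h[:,0],.117)[:,:2].astype(np.float32);print(th,cv2.minAreaRect(w))
B=np.array([.6449,.1403]);a=np.radians(13.9);X=np.array([np.cos(a),np.sin(a)]);Y=np.array([-X[1],X[0]])
m=np.uint8(im.max(2)<45)*255;q=np.zeros_like(m);q[215:238,200:228]=m[215:238,200:228]
pts=np.argwhere(q)[:,::-1].astype(np.float64);w=cast(f,pts,.157)[:,:2].astype(np.float32)
r=cv2.minAreaRect(w);print("bar",r,len(pts),cv2.boxPoints(r).tolist())
S=B-.145*X+.075*Y;print("seat",S,"grip",B-.150*X-.06*Y)
m=np.uint8(g>0)
cr=lambda a,x,y,w,h,k:cv2.resize(a[y:y+h,x:x+w,::-1],(w*k,h*k),interpolation=cv2.INTER_CUBIC)
o=im.copy();o=cv2.resize(o,None,fx=4,fy=4,interpolation=cv2.INTER_CUBIC)
def dot(x,y,z,c):
    u=proj(f,[*(B+x*X+y*Y),z])[0];cv2.circle(o,tuple(np.int32((u+.5)*4-.5)),2,c,-1)
for x,y in((-.105,.14),(-.105,-.14),(.111,.14),(.111,-.14)):dot(x,y,.117,(255,0,0))
for x in(-.168,-.105):
    for y in(-.048,-.072):dot(x,y,.117,(0,255,0))
for x in(-.177,-.113):
    for y in(.043,.107):dot(x,y,.117,(0,0,255))
# tray
o2=o[520:1080,680:1560];
tr=cv2.resize(o2,(800,509))
cv2.imwrite("pics/crop.png",tr[:,:,::-1])
e=im[190:255,325:392]
gg=cv2.cvtColor(im,cv2.COLOR_RGB2GRAY);t=[]
poly=np.array([[335,207],[362,195],[385,236],[351,250]])
from cv2 import goodFeaturesToTrack
lsd=cv2.createLineSegmentDetector(0).detect(gg[185:258,322:395])[0][:,0]
for l in lsd:
    if np.hypot(l[2]-l[0],l[3]-l[1])>20: print("line",(l+[322,185,322,185]).round(1),cast(f,(l+np.float32([322,185,322,185])).reshape(2,2),.03)[:,:2].round(4).tolist())
E
python3 m.py
```

```text
120 ((0.6351121664047241, 0.13726575672626495), (0.24835887551307678, 0.27829328179359436), 14.40734577178955)
130 ((0.6346918940544128, 0.13715000450611115), (0.24674637615680695, 0.2781998813152313), 14.623544692993164)
140 ((0.6484869122505188, 0.14056234061717987), (0.215584397315979, 0.2773391306400299), 14.519301414489746)
150 ((0.6495038270950317, 0.14107821881771088), (0.2127411961555481, 0.2767169177532196), 14.623945236206055)
160 ((0.6486483812332153, 0.14076939225196838), (0.2083301991224289, 0.2756648659706116), 14.543444633483887)
bar ((0.48159098625183105, 0.16986083984375), (0.004263235256075859, 0.0390683077275753), 34.74537658691406) 21 [[0.468706339597702, 0.18469704687595367], [0.4909725487232208, 0.15259487926959991], [0.4944756329059601, 0.15502463281154633], [0.4722094237804413, 0.18712680041790009]]
seat [0.48612901 0.17827067] grip [0.51370621 0.0460228 ]
line [351.2 248.8 383.6 237.3] [[0.4272, -0.2633], [0.4656, -0.3703]]
line [380.  236.9 365.2 199.3] [[0.4669, -0.3585], [0.5921, -0.3133]]
line [333.6 204.9 364.2 194. ] [[0.5723, -0.2079], [0.6101, -0.3103]]
line [362.8 198.7 339.  207.3] [[0.5941, -0.3054], [0.5647, -0.2257]]
line [337.3 209.5 352.4 245.7] [[0.5571, -0.2199], [0.4372, -0.2676]]
line [385.9 240.6 353.6 252.3] [[0.455, -0.3775], [0.4158, -0.2709]]
line [341.6 234.3 334.4 215.4] [[0.4745, -0.2328], [0.5371, -0.2099]]
```

View pics/crop.png

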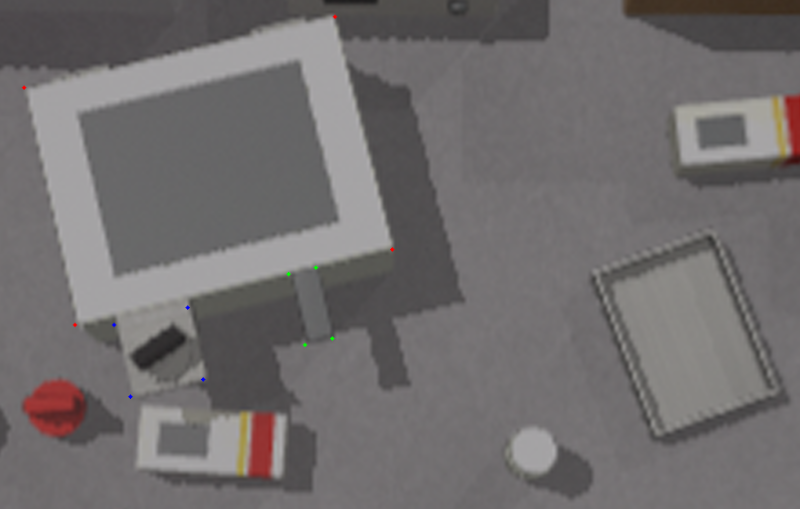

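The projected box model (red, green and blue dots) matches the lid, ear and tab to about 3 mm. The knob is near (158,347) in the crop, its bar about 57° clockwise of world x. I'll move above it now.

>>> send_rows(commands=[1,-0.8,-0.5,0,0.5,1,-2,-1.3,0,1.2,1,-12.7,-8.3,0,5.7,1,-12.7,-8.3,0,5.7,1,-12.7,-8.3,0,5.7,1,-12.7,-8.3,0,5.7,1,-12.7,-8.3,0,5.7,1,-12.7,-8.3,0,5.7,1,-12.7,-8.3,0,5.7,1,-12.7,-8.3,0,5.7,1,-12.7,-8.3,0,5.7,1,-12.7,-8.3,0,5.7,1,-12.7,-8.3,0,5.7,1,-12.7,-8.3,0,5.7,1,-12.7,-8.3,0,5.7,1,-12.7,-8.3,0,5.7])

```text
time_s: 1.43
ee_pos: [0.4853, 0.1792, 0.2305]
tool_rot: [0.475, 0.88, -0.0, -0.0]
ft_force: [-0.8, 0.7, -0.3]
grip_width: 0.088
grasp_force: 0.0
```

```bash
cat >> h.py <<'E'
def go(s,xyz,yaw=None):
    """shift (units of 30 mm) and twist (6 deg) from the measured pose; yaw = tool x angle mod 180, deg"""
    from scipy.spatial.transform import Rotation as Ro
    R=Ro.from_quat(s["tool_rot"]).as_matrix();p=np.array(s["ee_pos"])
    y=np.degrees(np.arctan2(R[1,0],R[0,0]));
    tw=0 if yaw is None else -((yaw-y+90)%180-90)/6
    print("t",s["time_s"],"p",p.round(4),"yaw",y.round(2),"w",round(s["grip_width"],4),"F",np.round(s["ft_force"],1),"g",round(s["grasp_force"],1),"tilt",R[:,2].round(4),"j6",s["joint_positions"][5].round(2))
    print("shift",(R.T@(np.array(xyz)-p)/.03).round(2),"twist",round(tw,2))
E
python3 - <<'E'
from h import *
from bench import env
d=pickle.load(open("f0.pkl","rb"))
# bar blobs in both views -> centroid; triangulate
P=[];U=[]
for n,(x0,y0,x1,y1) in(("top",(203,215,228,236)),("scene",(334,210,362,230))):
    f=d[n];m=np.zeros(f["color"].shape[:2],np.uint8);m[y0:y1,x0:x1]=(f["color"].max(2)[y0:y1,x0:x1]<62)*255
    k,l,st,c=cv2.connectedComponentsWithStats(m);i=1+st[1:,4].argmax();print(n,st[i],c[i])
    if n=="top":
        w=cast(f,np.argwhere(l==i)[:,::-1].astype(float),.150)[:,:2].astype(np.float32);r=cv2.fitLine(w,cv2.DIST_L2,0,.01,.01).ravel();print(r,np.degrees(np.arctan2(r[1],r[0])))
    R=cv2.Rodrigues(f["rvec"])[0];P.append(np.c_[R,np.ravel(f["tvec"])])
    U.append(cv2.undistortPoints(c[i].reshape(1,1,2),f["K"],np.array([f["k1"],0,0,0])).reshape(2,1))
X=cv2.triangulatePoints(P[0],P[1],*U);print("bar centre",(X[:3]/X[3]).ravel())
f=d["top"];print("tray",cast(f,[[358.4,221.6]],.03))
q=np.array([[595,272],[713,232],[778,395],[657,437]])*1.1;q=(q+[680,520])/4-.4;print(cast(f,q,.03).round(4)[:,:2].tolist())
go(env.read_state(),(.487,.177,.231),-57)
E
```

```text
top [207 220  14  11  76] [213.28947368 225.35526316]
[ 0.56526077 -0.8249123   0.48525083  0.17409109] -55.579597
scene [339 214  19  12 196] [348.05102041 219.46428571]
bar centre [0.4865379  0.17563294 0.13947182]
tray [[ 0.51710005 -0.28892358  0.03      ]]
[[0.5742, -0.2066], [0.6123, -0.3152], [0.4627, -0.37], [0.4239, -0.2603]]
t 1.4333 p [0.4853 0.1792 0.2305] yaw 123.34 w 0.088 F [-0.8  0.7 -0.3] g 0.0 tilt [-1.e-03  1.e-04 -1.e+00] j6 -0.36
shift [-0.09  0.01 -0.02] twist 0.06
```

>>> send_rows(commands=[1,-0.1,0,0.8,0,1,-0.1,0,1.6,0,1,-0.1,0,2.2,0,1,-0.1,0,2.7,0,1,-0.1,0,3.0,0,1,-0.1,0,3.15,0,1,-0.1,0,3.15,0,-1,-0.1,0,3.15,0,-1,-0.1,0,3.15,0,-1,-0.1,0,3.15,0,-1,-0.1,0,3.15,0,-1,-0.1,0,3.15,0,-1,-0.1,0,3.15,0,-1,-0.1,0,3.15,0], grip_force=20)

```text
time_s: 2.6
ee_pos: [0.4883, 0.1753, 0.1363]
tool_rot: [0.475, 0.88, 0.0, 0.0]
ft_force: [0.5, 0.1, -0.0]
grip_width: 0.0447
grasp_force: 0.0
```

Run:
```python
from h import *
from bench import env
go(env.read_state(),(.4867,.1762,.136),14.3)
```

```text
t 2.6 p [0.4883 0.1753 0.1363] yaw 123.23 w 0.0447 F [ 0.5  0.1 -0. ] g 0.0 tilt [ 2.e-04 -0.e+00 -1.e+00] j6 -0.37
shift [ 0.05 -0.03  0.01] twist -11.85
```

>>> send_rows(commands=[-1,0.05,-0.03,0,0,-1,0.05,-0.03,0,0,-1,0.05,-0.03,0,0,-1,0.05,-0.03,0,0,-1,0.05,-0.03,0,0,-1,0.05,-0.03,0,0,-1,0.05,-0.03,0,0,-1,0.05,-0.03,0,0])

```text
time_s: 3.27
ee_pos: [0.4866, 0.1762, 0.1361]
tool_rot: [0.475, 0.88, -0.0, -0.0]
ft_force: [0.6, -0.0, -0.7]
grip_width: 0.0142
grasp_force: 20.0
```

>>> send_rows(commands=[-1,0,0,0,-0.5,-1,0,0,0,-1.2,-1,0,0,0,-2,-1,0,0,0,-2.8,-1,0,0,0,-3.6,-1,0,0,0,-4.4,-1,0,0,0,-5.2,-1,0,0,0,-6,-1,0,0,0,-6.8,-1,0,0,0,-7.6,-1,0,0,0,-8.4,-1,0,0,0,-9.2,-1,0,0,0,-10,-1,0,0,0,-10.6,-1,0,0,0,-11.1,-1,0,0,0,-11.5,-1,0,0,0,-11.8,-1,0,0,0,-11.8,-1,0,0,0,-11.8], grip_force=30)

```text
time_s: 4.85
ee_pos: [0.4866, 0.1762, 0.1361]
tool_rot: [-0.122, 0.993, -0.0, -0.0]
ft_force: [-0.3, -1.2, -0.5]
grip_width: 0.0137
grasp_force: 30.0
```

Run:
```python
from h import *
from bench import env
s=env.read_state();go(s,(.4867,.1762,.136),14.3);print(s["torque"])
```

```text
t 4.85 p [0.4866 0.1762 0.1361] yaw -166.02 w 0.0137 F [-0.3 -1.2 -0.5] g 30.0 tilt [-0.e+00 -1.e-04 -1.e+00] j6 -1.6
shift [-0.  0.  0.] twist -0.05
[ 0.08705783 -0.1001922  -0.01574521]
```

>>> send_rows(commands=[-1,0,0,-0.1,0,-1,0,0,-0.2,0,-1,0,0,-0.35,0,-1,0,0,-0.5,0,-1,0,0,-0.5,0])

```text
time_s: 5.27
ee_pos: [0.4871, 0.1763, 0.1522]
tool_rot: [-0.122, 0.993, 0.0, 0.001]
ft_force: [1.1, 0.1, -1.2]
grip_width: 0.0141
grasp_force: 30.0
```

>>> send_rows(commands=[-1,0,0,-0.2,0,-1,0,0,-0.5,0,-1,0,0,-0.9,0,-1,0,0,-1.4,0,-1,0,0,-2.0,0,-1,0,0,-2.6,0,-1,0,0,-3.1,0,-1,0,0,-3.3,0,-1,0,0,-3.3,0])

```text
time_s: 6.02
ee_pos: [0.4877, 0.1765, 0.2522]
tool_rot: [-0.122, 0.993, 0.0, 0.002]
ft_force: [0.6, 0.3, -0.7]
grip_width: 0.014
grasp_force: 30.0
```

Run:
```python
from h import *
from bench import env,eyes
s=env.read_state();go(s,(.518,-.288,.25))
f=eyes.grab_frame("scene");u=proj(f,s["ee_pos"])[0].astype(int)
cv2.imwrite("pics/lift.png",cv2.resize(f["color"][max(0,u[1]-60):u[1]+90,u[0]-100:u[0]+100,::-1],(800,600)))
```

```text
t 6.0167 p [0.4877 0.1765 0.2522] yaw -165.96 w 0.014 F [ 0.6  0.3 -0.7] g 30.0 tilt [ 3.6e-03  7.0e-04 -1.0e+00] j6 -1.6
shift [  2.77 -15.26   0.06] twist 0
```

View pics/lift.png

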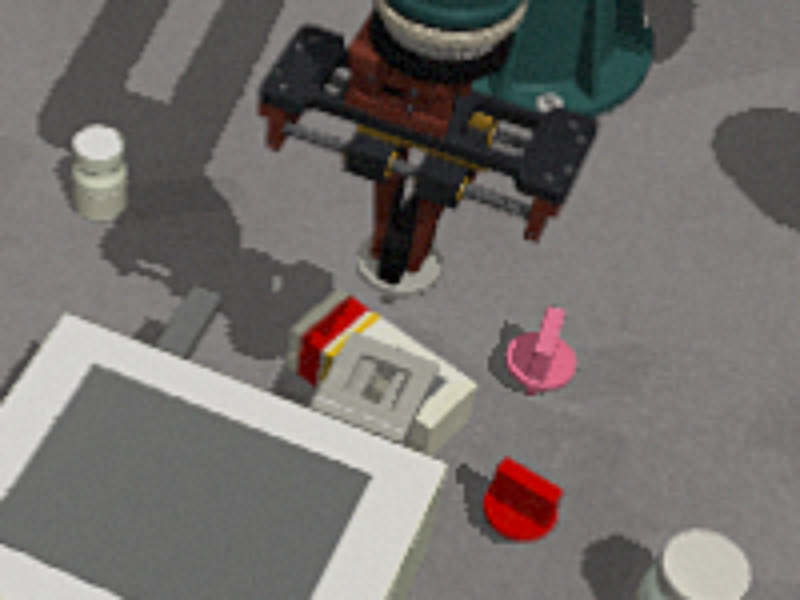

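The knob is held clear at (398,270) with the ear hole empty and the lid shut. Next I carry it to the tray.

>>> send_rows(commands=[-1,0.05,-0.2,0,0,-1,0.1,-0.7,0,0,-1,0.3,-1.5,0,0,-1,0.5,-2.5,0,0,-1,0.7,-3.6,0,0,-1,0.9,-4.7,0,0,-1,1.1,-5.8,0,0,-1,1.3,-6.9,0,0,-1,1.5,-8.0,0,0,-1,1.7,-9.1,0,0,-1,1.9,-10.2,0,0,-1,2.1,-11.3,0,0,-1,2.3,-12.4,0,0,-1,2.5,-13.4,0,0,-1,2.6,-14.3,0,0,-1,2.7,-14.9,0,0,-1,2.77,-15.25,0,0,-1,2.77,-15.25,0,0,-1,2.77,-15.25,0,0])

```text
time_s: 7.65
ee_pos: [0.5164, -0.2871, 0.2495]
tool_rot: [-0.122, 0.993, 0.001, -0.001]
ft_force: [0.7, 0.9, -2.0]
grip_width: 0.014
grasp_force: 30.0
```

Run:
```python
from h import *
from bench import env
go(env.read_state(),(.518,-.288,.045),20)
```

```text
t 7.65 p [ 0.5164 -0.2871  0.2495] yaw -165.99 w 0.014 F [ 0.7  0.9 -2. ] g 30.0 tilt [-0.0013  0.0016 -1.    ] j6 -2.44
shift [-0.05 -0.06  6.82] twist -1.0
```

>>> send_rows(commands=[-1,0,0,0.3,0,-1,0,0,0.9,0,-1,0,0,1.7,0,-1,0,0,2.5,0,-1,0,0,3.3,0,-1,0,0,4.1,0,-1,0,0,4.9,0,-1,0,0,5.5,0,-1,0,0,6.0,0,-1,0,0,6.4,0,-1,0,0,6.6,0,-1,0,0,6.7,0,-1,0,0,6.75,0,-1,0,0,6.75,0,-1,0,0,6.75,0])

```text
time_s: 8.9
ee_pos: [0.5175, -0.2881, 0.0485]
tool_rot: [-0.122, 0.993, -0.001, 0.001]
ft_force: [0.5, -1.0, -1.1]
grip_width: 0.0137
grasp_force: 30.0
```

Lower in small steps to touch.

>>> send_rows(commands=[-1,0,0,0.04,0,-1,0,0,0.08,0,-1,0,0,0.12,0,-1,0,0,0.15,0,-1,0,0,0.15,0,-1,0,0,0.15,0])

```text
time_s: 9.4
ee_pos: [0.5171, -0.288, 0.0437]
tool_rot: [-0.122, 0.993, -0.0, 0.0]
ft_force: [-0.3, 0.1, 5.5]
grip_width: 0.0138
grasp_force: 30.0
```

>>> send_rows(commands=[-1,0,0,-0.03,0,-0.66,0,0,-0.03,0,-0.6,0,0,-0.03,0,-0.5,0,0,-0.03,0,-0.3,0,0,-0.03,0,0,0,0,-0.03,0,0.3,0,0,-0.03,0,0.6,0,0,-0.03,0,0.6,0,0,-0.03,0,0.6,0,0,-0.03,0,0.6,0,0,-0.3,0,0.6,0,0,-0.8,0,0.6,0,0,-1.6,0,0.6,0,0,-2.6,0,0.6,0,0,-3.6,0,0.6,0,0,-4.6,0,0.6,0,0,-5.3,0,0.6,0,0,-5.6,0,0.6,0,0,-5.6,0])

```text
time_s: 10.98
ee_pos: [0.5182, -0.2887, 0.2141]
tool_rot: [-0.122, 0.993, -0.002, 0.002]
ft_force: [0.1, -0.3, -0.3]
grip_width: 0.0701
grasp_force: 0.0
```

Run:
```python
from h import *
from bench import env,eyes
a=np.radians(14.3);X=np.array([np.cos(a),np.sin(a)]);Y=np.array([-X[1],X[0]]);B=np.array([.6457,.14])
G=B-.150*X-.06*Y;print(G)
s=env.read_state();go(s,(*G,.215),14.3)
f=eyes.grab_frame("scene");pickle.dump(f,open("s1.pkl","wb"))
cv2.imwrite("pics/tray.png",cv2.resize(f["color"][130:280,170:370,::-1],(800,600)))
```

```text
[0.51516758 0.0448092 ]
t 10.9833 p [ 0.5182 -0.2887  0.2141] yaw -165.96 w 0.0701 F [ 0.1 -0.3 -0.3] g 0.0 tilt [ 0.0042 -0.0031 -1.    ] j6 -2.44
shift [-2.6  10.81 -0.07] twist -0.04
```

View pics/tray.png

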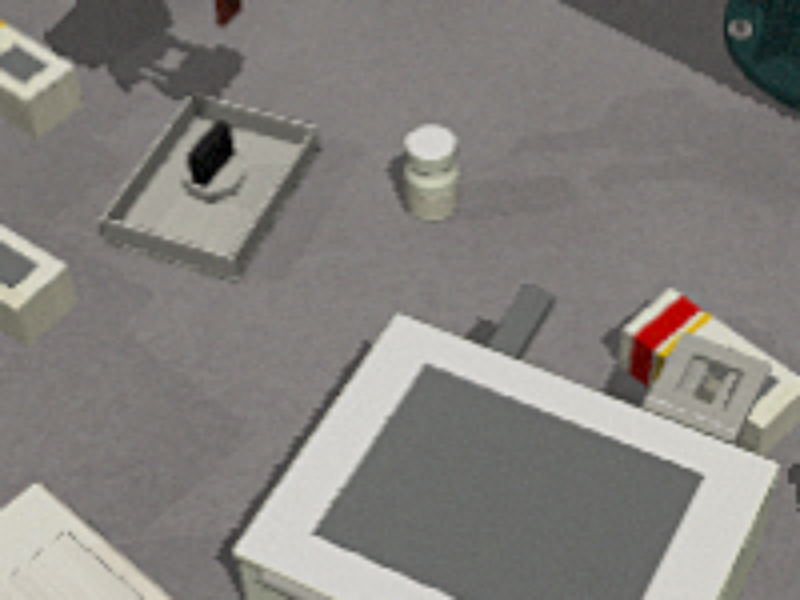

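The knob stands in the tray at (212,165) and the lid is shut. I'm going to the tab.

>>> send_rows(commands=[0.6,-0.1,0.4,0,0,0.6,-0.3,1.2,0,0,0.6,-0.6,2.3,0,0,0.6,-0.8,3.5,0,0,0.6,-1.1,4.7,0,0,0.6,-1.4,5.9,0,0,0.6,-1.7,7.1,0,0,0.6,-2.0,8.3,0,0,0.6,-2.3,9.4,0,0,0.6,-2.5,10.2,0,0,0.6,-2.6,10.7,0,0,0.6,-2.6,10.8,0,0,0.6,-2.6,10.8,0,0,0.6,-2.6,10.8,0,0])

```text
time_s: 12.2
ee_pos: [0.5131, 0.0452, 0.2101]
tool_rot: [-0.122, 0.992, -0.0, -0.001]
ft_force: [0.1, 0.0, -0.1]
grip_width: 0.0704
grasp_force: 0.0
```

Run:
```python
from h import *
from bench import env,eyes
go(env.read_state(),(.5152,.0448,.100),14.3)
# tab tip centre in both early views
d=pickle.load(open("f0.pkl","rb"))
f=d["top"];g=f["color"].max(2).astype(int)
a=np.radians(14.3);X=np.array([np.cos(a),np.sin(a)]);Y=np.array([-X[1],X[0]]);B=np.array([.6457,.14])
for x in(-.135,-.145,-.155):
    t=np.arange(-.085,-.035,.002);P=np.array([[*(B+x*X+y*Y),.117] for y in t])
    u=proj(f,P);v=cv2.remap(np.float32(g),np.float32(u[:,0:1]),np.float32(u[:,1:2]),1).ravel();print(x,dict(zip((t*1000).round().astype(int).tolist(),v.astype(int).tolist())))
```

```text
t 12.2 p [0.5131 0.0452 0.2101] yaw -165.93 w 0.0704 F [ 0.1  0.  -0.1] g 0.0 tilt [-2.2e-03 -5.0e-04 -1.0e+00] j6 -1.86
shift [-0.07 -0.03  3.67] twist -0.04
-0.135 {-85: 76, -83: 76, -81: 76, -79: 75, -77: 75, -75: 75, -73: 75, -71: 83, -69: 99, -67: 101, -65: 101, -63: 101, -61: 101, -59: 103, -57: 104, -55: 104, -53: 104, -51: 95, -49: 85, -47: 78, -45: 77, -43: 77, -41: 77, -39: 77, -37: 78}
-0.145 {-85: 75, -83: 77, -81: 77, -79: 76, -77: 75, -75: 74, -73: 72, -71: 87, -69: 100, -67: 100, -65: 100, -63: 101, -61: 101, -59: 102, -57: 102, -55: 102, -53: 101, -51: 97, -49: 86, -47: 73, -45: 77, -43: 78, -41: 76, -39: 76, -37: 76}
-0.155 {-85: 78, -83: 77, -81: 76, -79: 76, -77: 76, -75: 76, -73: 78, -71: 88, -69: 95, -67: 100, -65: 101, -63: 101, -61: 101, -59: 102, -57: 102, -55: 102, -53: 101, -51: 98, -49: 77, -47: 69, -45: 75, -43: 76, -41: 77, -39: 77, -37: 77}
```

>>> send_rows(commands=[0.6,-0.07,0,0.4,0,0.6,-0.07,0,1.1,0,0.6,-0.07,0,1.9,0,0.6,-0.07,0,2.6,0,0.6,-0.07,0,3.1,0,0.6,-0.07,0,3.5,0,0.6,-0.07,0,3.65,0,0.6,-0.07,0,3.65,0,0.2,-0.07,0,3.65,0,-0.2,-0.07,0,3.65,0,-1,-0.07,0,3.65,0,-1,-0.07,0,3.65,0,-1,-0.07,0,3.65,0,-1,-0.07,0,3.65,0,-1,-0.07,0,3.65,0,-1,-0.07,0,3.65,0,-1,-0.07,0,3.65,0,-1,-0.07,0,3.65,0], grip_force=20)

```text
time_s: 13.7
ee_pos: [0.5164, 0.0448, 0.1019]
tool_rot: [-0.123, 0.992, -0.001, 0.0]
ft_force: [-0.3, -4.4, 0.3]
grip_width: 0.024
grasp_force: 20.0
```

Run:
```python
from h import *
from bench import env,eyes
go(env.read_state(),(.5152,.0448,.100),14.3)
for t in range(5,50,5):
    t=np.radians(t);print((-.259*(np.cos(t)-1)/.03).round(2),(.259*np.sin(t)/.03).round(2))
```

```text
t 13.7 p [0.5164 0.0448 0.1019] yaw -165.9 w 0.024 F [-0.3 -4.4  0.3] g 20.0 tilt [ 6.0e-04 -2.1e-03 -1.0e+00] j6 -1.86
shift [0.04 0.01 0.06] twist -0.03
0.03 0.75
0.13 1.5
0.29 2.23
0.52 2.95
0.81 3.65
1.16 4.32
1.56 4.95
2.02 5.55
2.53 6.1
```

>>> send_rows(commands=[-1,0,-0.02,-0.2,0,-1,-0.01,-0.02,-0.45,0,-1,-0.03,-0.02,-0.75,0,-1,-0.07,-0.02,-1.13,0,-1,-0.13,-0.02,-1.5,0,-1,-0.2,-0.02,-1.87,0,-1,-0.29,-0.02,-2.23,0,-1,-0.4,-0.02,-2.6,0,-1,-0.52,-0.02,-2.95,0,-1,-0.66,-0.02,-3.3,0,-1,-0.81,-0.02,-3.65,0,-1,-0.98,-0.02,-3.99,0,-1,-1.16,-0.02,-4.32,0,-1,-1.35,-0.02,-4.64,0,-1,-1.56,-0.02,-4.95,0,-1,-1.78,-0.02,-5.26,0,-1,-2.02,-0.02,-5.55,0,-1,-2.02,-0.02,-5.55,0,-1,-2.02,-0.02,-5.55,0])

```text
time_s: 15.28
ee_pos: [0.5746, 0.0599, 0.2687]
tool_rot: [-0.122, 0.992, -0.0, -0.0]
ft_force: [-0.6, -4.4, -0.5]
grip_width: 0.0239
grasp_force: 20.0
```

```bash
cat > a.py <<'E'
from h import *
from bench import env,eyes
a=np.radians(14.3);X=np.array([np.cos(a),np.sin(a),0]);B=np.array([.6457,.14,0])
s=env.read_state();p=np.array(s["ee_pos"])+[0,0,.011]
b=(p-B)@X;print("angle from grasp",np.degrees(np.arctan2(p[2]-.111,.109-b)),"r",np.hypot(p[2]-.111,.109-b))
go(s,p)
f=eyes.grab_frame("scene");pickle.dump(f,open("s2.pkl","wb"))
cv2.imwrite("pics/lid.png",cv2.resize(f["color"][100:370,170:530,::-1],(800,600)))
E
python3 a.py
```

```text
angle from grasp 40.48146807288895 r 0.2599137160318005
t 15.2833 p [0.5746 0.0599 0.2687] yaw -165.95 w 0.0239 F [-0.6 -4.4 -0.5] g 20.0 tilt [-1.e-04 -6.e-04 -1.e+00] j6 -1.83
shift [ 0.   -0.   -0.37] twist 0
```

View pics/lid.png

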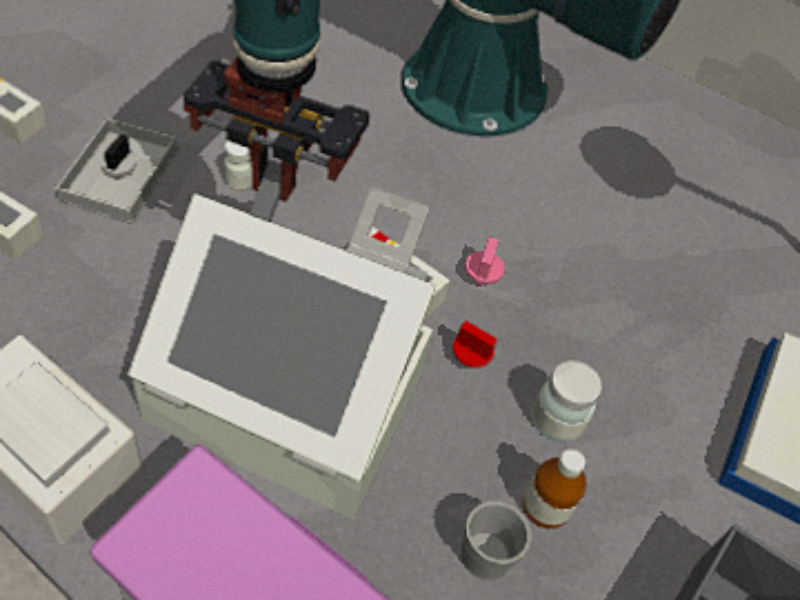

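The lid has risen with the tab pinched. I'll check its angle from the front corners at crop (198,196) and (433,282).

Run:
```python
from h import *
f=pickle.load(open("s2.pkl","rb"))
a=np.radians(14.3);X=np.array([np.cos(a),np.sin(a),0]);Y=np.array([-X[1],X[0],0]);Z=np.array([0,0,1]);B=np.array([.6457,.14,.111])+.109*X
for t in(25,30,35,40,45):
    r=np.radians(t);x=X*np.cos(r)-Z*np.sin(r);z=Z*np.cos(r)+X*np.sin(r)
    print(t,((proj(f,[B+lx*x+y*Y+.006*z for lx,y in((-.214,-.14),(-.214,.14),(-.286,.043),(-.286,.107))])-[170,100]+.5)*800/360).round(0).tolist())
```

```text
25 [[209.0, 202.0], [440.0, 291.0], [382.0, 201.0], [436.0, 220.0]]
30 [[205.0, 198.0], [440.0, 288.0], [379.0, 194.0], [435.0, 214.0]]
35 [[200.0, 195.0], [438.0, 286.0], [376.0, 189.0], [434.0, 210.0]]
40 [[194.0, 193.0], [436.0, 286.0], [372.0, 186.0], [431.0, 208.0]]
45 [[187.0, 192.0], [434.0, 287.0], [367.0, 185.0], [428.0, 207.0]]
```

>>> send_rows(commands=[-1,-0.1,0,-0.11,0,-1,-0.25,0,-0.27,0,-1,-0.38,0,-0.41,0,-1,-0.45,0,-0.48,0,-1,-0.45,0,-0.48,0,-1,-0.45,0,-0.48,0,-1,-0.45,0,-0.48,0,-1,-0.45,0,-0.48,0,-1,-0.45,0,-0.48,0,-1,-0.45,0,-0.48,0])

```text
time_s: 16.17
ee_pos: [0.5877, 0.0632, 0.2829]
tool_rot: [-0.122, 0.993, -0.0, -0.001]
ft_force: [-2.6, -4.3, 2.1]
grip_width: 0.0239
grasp_force: 20.0
```

```bash
sed -i 's/lid.png/lid2.png/;s/\[100:370,170:530/[160:310,225:425/' a.py; python3 a.py
python3 - <<'E'
from h import *
f=pickle.load(open("s2.pkl","rb"))
a=np.radians(14.3);X=np.array([np.cos(a),np.sin(a),0]);Y=np.array([-X[1],X[0],0]);Z=np.array([0,0,1]);B=np.array([.6457,.14,.111])+.109*X
for t in(38,42,45,48):
    r=np.radians(t);x=X*np.cos(r)-Z*np.sin(r);z=Z*np.cos(r)+X*np.sin(r)
    print(t,((proj(f,[B+lx*x+y*Y+.006*z for lx,y in((-.214,-.14),(-.214,.14),(-.286,.043),(-.286,.107),(0,.14))])-[225,160]+.5)*4).round(0).tolist())
E
```

```text
angle from grasp 44.790567728127385 r 0.25955466640863323
t 16.1667 p [0.5877 0.0632 0.2829] yaw -165.96 w 0.0239 F [-2.6 -4.3  2.1] g 20.0 tilt [-1.2e-03 -3.0e-04 -1.0e+00] j6 -1.83
shift [ 0.   -0.   -0.37] twist 0
38 [[133.0, 108.0], [567.0, 275.0], [453.0, 97.0], [558.0, 135.0], [429.0, 626.0]]
42 [[124.0, 106.0], [564.0, 275.0], [447.0, 94.0], [554.0, 133.0], [428.0, 627.0]]
45 [[117.0, 106.0], [561.0, 277.0], [441.0, 93.0], [550.0, 132.0], [428.0, 627.0]]
48 [[109.0, 107.0], [558.0, 280.0], [435.0, 94.0], [545.0, 134.0], [428.0, 628.0]]
```

View pics/lid2.png

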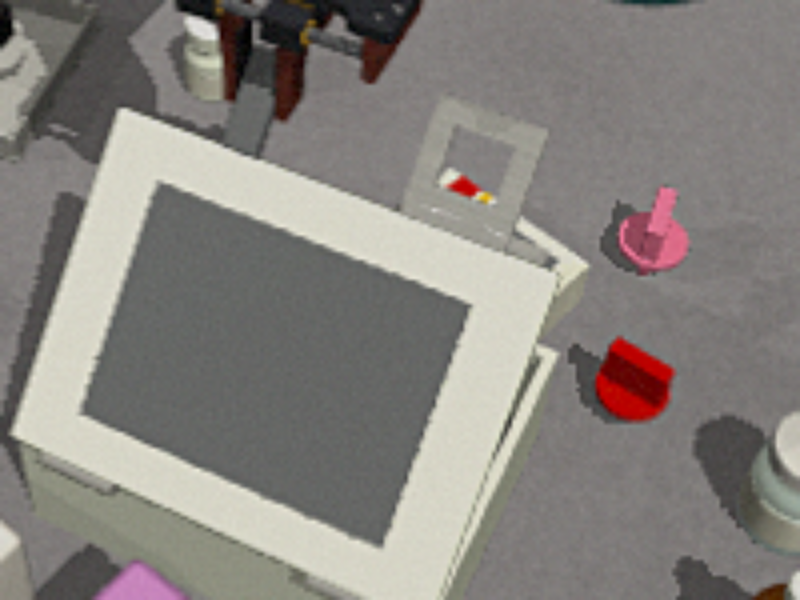

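The corners at (119,108), (443,95) and (549,129) match the 45° prediction, and the knob is in the tray. I'm handing in.

```bash
python3 -c "
from bench import env
print(env.job_done())"
```

```text
the job is handed in; nothing more can be done
None
```

The job is handed in: the knob was unlocked, lifted out and set standing in the tray with the lid still shut, and the gripper is holding the lid at about 45° by the tab; the hand-in returned no verdict.

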